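# Set the marking slider to the red stop

### The arm

A 6-joint arm with a two-finger parallel gripper is mounted at the origin on the work surface. World frame = base frame: x ahead of the robot, y to its left, z up, the work surface at z = 0. Lengths are in m, angles in rad, forces in N, time in s.
With the tool pointing down it reaches from about 0.35 to 0.925 m from the base axis. Payload 6.4 kg.
Tool frame: the origin (TCP) lies between the finger pads; the fingertips stand 17 mm ahead of it and the grasp point (between the pads) lies 2 mm behind it; z points along the fingers, y is the line along which they close (so a half turn about z gives the same grasp; the last joint's range is limited). The gripper opens to 94 mm and grips with 3 to 60 N. Pads are 16 mm wide; open, the fingers measure 119 mm over their backs; the gripper's body (75 mm by 177 mm) begins 78 mm behind the grasp point.
Start: joints at [1.128, 0.245, 1.558, -0, 1.339, -0.174], TCP at [0.173, 0.627, 0.222] pointing down, gripper open.
Joint ranges: [-3.13, 3.13], [-1.02, 2.26], [0.13, 2.54], [-0.95, 4.09], [0.21, 2.88], [-2.74, 2.74]. Speed limits (rad/s): [2.57, 2.57, 3.14, 3.14, 3.14, 3.14].

### API

Orientations are given as a rotation vector (axis times angle).
In Python, from rig import status, get_image, ctrl gives the robot as it stands. The module is installed in compiled form; this text tells all that it offers.
- The arm moves only by the tool jog_arm, never from a script. Its argument "moves" is one flat list of numbers, 7 for each row, row after row: the shift along the tool's x, y, z scaled (see below), then the turn, a rotation vector about the tool's x, y, z scaled (see below), then the gripper's target within -1 to 1 (fully open at 1, half-way at 0, shut at -1). In form: [dx, dy, dz, rx, ry, rz, fingers, dx, dy, dz, rx, ry, rz, fingers, ...]. A call has 1 to 12 rows; each row is the pose to reach, as a shift and turn from the pose commanded when the call began, along the tool's axes at that moment; what a row does not reach only later rows make up. The controller multiplies each number of a shift by 1 m and each number of a turn by 1.5 rad. A row lasts 1/12 s, in which the tool goes at most 41.7 mm and 7.16 degrees, less where a joint would pass 70% of its speed; a pose out of reach is approached as far as the arm can. A call with a number of a shift or a turn outside -1 to 1 is refused whole. A call with a gripper value outside its range is refused whole. The fingers move at their own pace and stop on an object; "force" is the grip in N (left out, the last holds). Time passes only in rows, so rows that repeat a pose let the fingers close. It gives the time, the measured TCP pose, the force, the opening and the grip force at its end, in the units of the state.
- status.get_state(): the state, without advancing time (a new reading comes with each control period).
- get_image(name): name is "side" or "top" or "wrist"; returns a dict with "color" (480x640x3 uint8, red, green, blue), "intrinsics" (3x3 intrinsics, pixels), "extrinsics" (4x4, takes a point from world to camera coordinates); the wrist camera has in their place "hand_eye" (4x4, takes a point from camera to tool coordinates, whose origin is the TCP and whose axes are the flange's). Camera axes: x right, y up, looking along -z (the intrinsics and any distortion apply to the point x, -y, -z); pixel columns grow to the right and rows downward; lengths in m; the calibration is good to about 2 mm. A picture is of the moment at which its call begins: read the wrist's pose just before it. There is no depth.
- ctrl.finish_job(): hands the job in; it is judged then, once.
The state is a dict: "t": time; "joint_positions": joint angles; "qd": joint speeds; "joint_torque": joint torques, N m; "position": TCP position; "eef_rot": TCP orientation; "contact_force": force on the tool from outside, world axes, zero at the start; "torque": the same for the moment, N m; "gripper_width": finger opening in m; "grip_force": force on a finger pad.
Only numpy, scipy, OpenCV 4.12 (cv2) and the standard library are available. Lean on these libraries where they do the work, as an engineer would, in place of code of your own. Each camera call takes 0.05 s, during which the arm holds its last target. There are 200 camera calls.

### The job

On the marking jig, press down the blue pad in the middle of the slider to free its brake before you move it, then, keeping the pad pressed, push the slider along its rail until it rests against the red stop, and let the pad spring back up so that the brake holds it there. Nothing needs to be grasped: do not drag the slider with its brake on, pick nothing up, and leave the other things on the bench where they lie.

Things in the scene. Friction and masses are not known exactly. Their poses are not given: they have to be found in the camera images.
- jig: marking jig, fixed to the bench: wooden baseboard 320 x 460 x 12 mm with a carved panel (10 mm thick) on its +x half and a straight aluminium rail 30 mm wide along its y axis. Origin on the bench, straight below the middle of the rail; y along the rail, z up. Top of the rail 36 mm above the bench. Two dark feet stand at the rail's ends, 214 mm from its middle, 40 mm high.
- slider (a joint): position of the slider along the rail in m: 0 at the rail's middle, growing towards the jig's +y. The stops bar its way at either side. With the pad up, a friction brake holds it until pushed with about 8 N, and it must not be dragged so; with the pad down about 1 N (plus 4 N per m/s) moves it. The slider cannot be lifted off.
- slider_mid (a point): centre of the top of the slider's dark steel body, 49 mm above the bench, below the blue pad. The body is 80 mm long along the rail, 56 mm across it; a steel straightedge 30 mm wide and 3 mm thick runs from it 193 mm to the jig's +x, low over the panel. Axes as the jig's.
- pad_top (a point): centre of the upper face of the blue brake pad on the slider, 63 mm above the bench while up; axes as the jig's. 44 mm across the rail, 60 mm along it; a ridge 5 mm high runs across each end, with 50 mm between the ridges for the closed fingertips. It sinks straight down by up to 5 mm: about 12 N to start, 15 N to go right down; it springs back when released.
- pad (a joint): how far the blue pad is pressed down, in m: 0 up (brake on), 0.005 right down (brake free; it frees within the first millimetre).
- red_stop_mid (a point): centre of the top of the red stop block's body, 53 mm above the bench, on the middle line of the rail. Fixed to the rail, 24 mm long along it, 54 mm across, with a brass screw head 16 mm wide and 7 mm high on top. It may be at either end of the slider's way. With the slider against it, slider_mid is 52 mm from this point.
- grey_stop_mid (a point): the same point of a like stop painted grey, at the other end of the slider's way; not the one wanted.
- gouge: loose carving gouge, 195 mm long, 26 mm thick, lying on the front of the baseboard along the rail; origin under its ferrule, blade to its +x. Leave it.
- pencil: loose yellow pencil, 155 mm long, 8 mm thick, lying on the front of the baseboard; origin under its middle. Leave it.
- sanding_block: loose cork block 50 x 80 x 30 mm; origin under its centre. Leave it.
- mallet: loose wooden mallet, head 60 x 110 x 70 mm, handle 160 mm to its -x; origin on the bench where the handle meets the head. Leave it.
- glue_bottle: loose white bottle, 60 mm wide, 170 mm high, standing; origin under its centre. Leave it.
- mug: loose blue mug, 80 mm wide, 90 mm high, handle to its +y; origin under its centre. Leave it.
- rosette: loose carved wooden disc, 90 mm wide, 12 mm thick; origin under its centre. Leave it.

How it is judged:
On the way, in this order (a step that is already met when the one before it is completed fails the run):
1. the blue pad is pressed down while the slider is still where it started (value of joint pad above 0.002 m and distance of slider_mid from where it was at the start of the episode below 0.006 m), for 0.05 s.
2. the slider reaches the red stop with the pad still pressed (horizontal distance between slider_mid and red_stop_mid below 0.055 m and value of joint pad above 0.001 m), for 0.05 s.
At the end, for the whole second after the job is handed in: The slider rests against the red stop (gap at most 3 mm), still, and the blue pad is up again (less than 0.8 mm down), so that its brake holds (horizontal distance between slider_mid and red_stop_mid below 0.055 m and value of joint pad below 0.0008 m and velocity of joint slider between -0.005 and 0.005 m/s); the robot touches nothing.
It fails at once if the slider was dragged along with its brake on (moving faster than 10 mm/s with the pad up, more than 6 mm from its start and from the red stop) (value of joint pad below 0.0002 m and distance of slider_mid from where it was at the start of the episode above 0.006 m and horizontal distance between slider_mid and red_stop_mid above 0.058 m and (velocity of joint slider above 0.01 m/s or velocity of joint slider below -0.01 m/s)).
It fails at once if another thing on the bench was moved more than 15 mm or picked up (distance of any of gouge, pencil, sanding_block, mallet, glue_bottle, mug, rosette from where it was at the start of the episode above 0.015 m).
It also fails if it takes over 38 s, if anything falls off the work surface, if the arm or the gripper's body presses on something with over 40 N, if the wrist force passes 120 N, or if a joint passes its speed limit or range.

## Working session

There is one attempt and no reset: what is moved stays moved. The work goes in short steps, Python scripts to look and compute and a tool call to move; the robot and the scene stay as the last step left them, time stands still between calls to the robot, and variables do not carry over. Pictures are saved under pics/ and viewed, at most 10 in all, crops included, and the job is handed in when it is done.

Besides the shell and the picture viewer there is one more tool, called after "Call:" in YAML: its name, and indented under it one key for each argument. jog_arm: Moves the arm, as the interface text tells. Its arguments: {"type":"object","properties":{"moves":{"type":"array"},"force":{"type":"number"}},"required":["moves"]}

```bash
mkdir -p pics
python3 - <<'E'
from rig import status,get_image
import cv2,numpy as np
s=status.get_state();print({k:np.round(v,4) for k,v in s.items()})
for n in("top","side"):
    d=get_image(n);cv2.imwrite(f"pics/{n}0.png",d["color"][:,:,::-1]);np.savez(n+"0.npz",**d)
    print(n,d["intrinsics"].round(1).tolist(),d["extrinsics"].round(3).tolist(),d.keys())
E
```

```text
{'t': np.float64(0.0), 'joint_positions': array([ 1.1279,  0.2458,  1.559 ,  0.    ,  1.3387, -0.1741]), 'qd': array([-0.0009,  0.0006,  0.0017, -0.0014, -0.0012,  0.0001]), 'joint_torque': array([ 2.30000e-03, -4.15835e+01, -3.14606e+01,  6.86000e-02,
        3.30000e-02, -1.00000e-04]), 'position': array([0.1724, 0.6261, 0.2214]), 'eef_rot': array([-4.2090e-01, -3.1127e+00,  2.8000e-03]), 'contact_force': array([-0.6722, -0.5109,  1.3214]), 'torque': array([-0.0313,  0.028 , -0.0436]), 'grip_force': np.float64(0.0), 'gripper_width': np.float64(0.094)}
top [[441.2, 0.0, 316.7], [0.0, 441.2, 242.5], [0.0, 0.0, 1.0]] [[-0.024, -1.0, 0.006, 0.009], [0.998, -0.023, 0.056, -0.525], [-0.056, 0.007, 0.998, -1.226], [0.0, 0.0, 0.0, 1.0]] dict_keys(['color', 'intrinsics', 'extrinsics'])
side [[559.7, 0.0, 320.6], [0.0, 559.7, 241.0], [0.0, 0.0, 1.0]] [[0.969, -0.248, 0.007, -0.507], [0.155, 0.626, 0.764, -0.142], [-0.194, -0.739, 0.645, -1.254], [0.0, 0.0, 0.0, 1.0]] dict_keys(['color', 'intrinsics', 'extrinsics'])
```

View pics/top0.png

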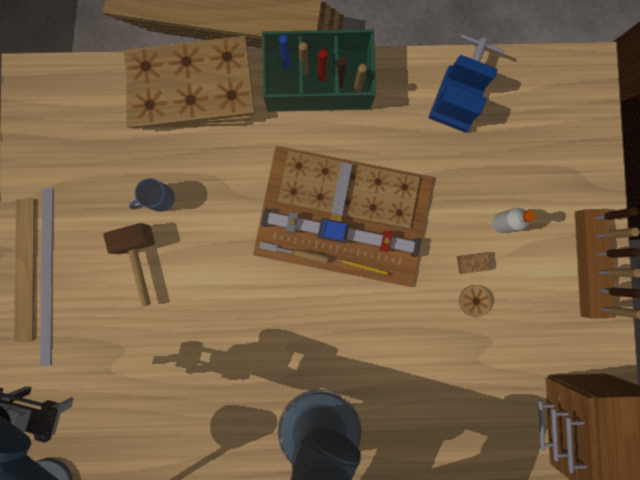

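View pics/side0.png

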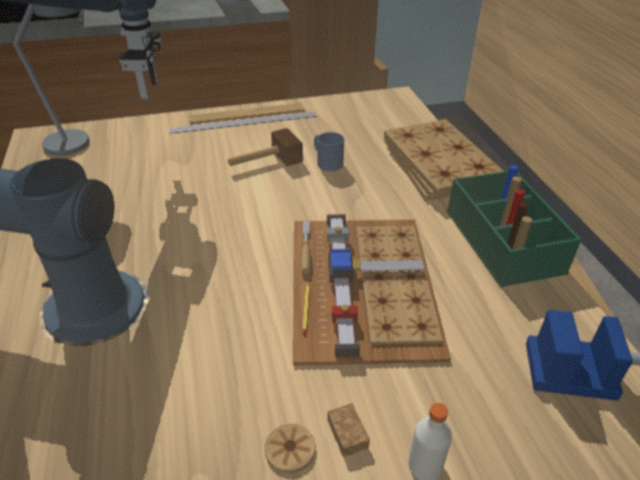

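Top view: the blue pad is at about (334,231), the red stop at (387,241) and the grey stop at (292,221), so red is on the −y side. The side view agrees: pad (341,262), red stop (344,311).

```bash
cat > h.py <<'E'
import cv2,numpy as np
def ray(d,uv):
    K,E=d["intrinsics"],d["extrinsics"];R,t=E[:3,:3],E[:3,3]
    c=np.linalg.inv(K)@[uv[0],uv[1],1.];return -R.T@t,R.T@(c*[1,-1,-1])
def plane(d,uv,z):
    o,v=ray(d,uv);return o+v*(z-o[2])/v[2]
def blob(img,lo,hi,roi):
    h=cv2.cvtColor(img,cv2.COLOR_RGB2HSV);m=cv2.inRange(h,np.array(lo),np.array(hi))
    k=np.zeros_like(m);x0,y0,x1,y1=roi;k[y0:y1,x0:x1]=m[y0:y1,x0:x1]
    n,l,st,c=cv2.connectedComponentsWithStats(k)
    i=1+np.argmax(st[1:,4]);return c[i],st[i],l==i
E
python3 - <<'E'
from h import *
T=np.load("top0.npz");S=np.load("side0.npz")
for n,d,rb,rr in(("top",T,(310,210,360,250),(370,225,405,260)),("side",S,(325,240,360,285),(325,298,362,325))):
    c,st,m=blob(d["color"],(105,120,60),(130,255,255),rb);p=plane(d,c,.063)
    print(n,"pad",c.round(1),st,p.round(4),"rect",cv2.minAreaRect(np.argwhere(m)[:,::-1].astype(np.float32)))
    c,st,m=blob(d["color"],(0,150,60),(8,255,255),rr);print(n,"red",c.round(1),st,plane(d,c,.053).round(4))
for n,uv in(("footL",(268,217)),("footR",(416.5,247))):print(n,plane(T,uv,.04).round(4))
a=cv2.resize(T["color"][200:270,250:440],None,fx=4,fy=4,interpolation=cv2.INTER_CUBIC);cv2.imwrite("pics/ctop.png",a[:,:,::-1])
E
```

```text
top pad [333.5 229.6] [322 220  25  20 365] [ 0.5568 -0.0492  0.063 ] rect ((333.4615478515625, 229.6923065185547), (22.357234954833984, 16.08152198791504), 11.309932708740234)
top red [385.7 240.9] [380 231  13  21 140] [ 0.5234 -0.1916  0.053 ]
side pad [340.6 258.7] [331 249  20  20 306] [ 0.5564 -0.0524  0.063 ] rect ((340.5399475097656, 258.77996826171875), (17.819089889526367, 18.667617797851562), 81.8698959350586)
side red [336.9 312.2] [332 306  15  16 114] [ 0.5064 -0.2006  0.053 ]
footL [0.5978 0.1297 0.04  ]
footR [ 0.5053 -0.278   0.04  ]
```

View pics/ctop.png

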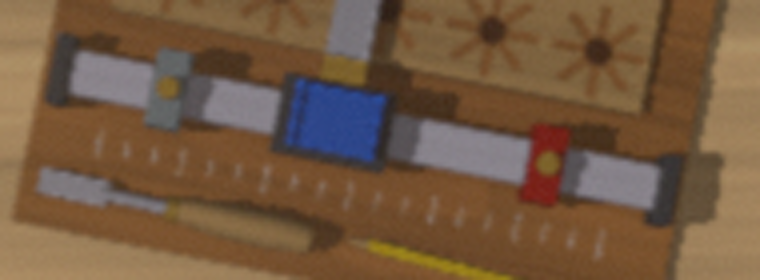

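The crop gives a rail yaw of about −12.7°, the pad near (0.556,−0.050) and the red stop near (0.523,−0.192), so the travel is about 94 mm. I'll move above the pad with the fingers shut and check from there with the wrist camera.

Call:
jog_arm:
  moves: [-0.55,-0.55,0,0,0,-0.031,-1,-0.55,-0.55,0,0,0,-0.031,-1,-0.55,-0.55,0,0,0,-0.031,-1,-0.55,-0.55,0,0,0,-0.031,-1,-0.55,-0.55,0,0,0,-0.031,-1,-0.55,-0.55,0,0,0,-0.031,-1,-0.55,-0.55,0,0,0,-0.031,-1,-0.55,-0.55,0,0,0,-0.031,-1,-0.55,-0.55,0,0,0,-0.031,-1,-0.55,-0.55,0,0,0,-0.031,-1,-0.55,-0.55,0,0,0,-0.031,-1,-0.55,-0.55,0,0,0,-0.031,-1]
  force: 20

```text
t: 1.1
position: [0.4199, 0.19, 0.2223]
eef_rot: [0.348, 3.122, 0.0]
contact_force: [0.8, 1.1, -0.9]
gripper_width: 0.0174
grip_force: 0.0
```

Call:
jog_arm:
  moves: [-0.185,-0.204,0,0,0,0,-1,-0.185,-0.204,0,0,0,0,-1,-0.185,-0.204,0,0,0,0,-1,-0.185,-0.204,0,0,0,0,-1,-0.185,-0.204,0,0,0,0,-1,-0.185,-0.204,0,0,0,0,-1,-0.185,-0.204,0,0,0,0,-1,-0.185,-0.204,0,0,0,0,-1,-0.185,-0.204,0,0,0,0,-1,-0.185,-0.204,0,0,0,0,-1]

```text
t: 1.93
position: [0.5544, -0.0471, 0.2219]
eef_rot: [-0.348, -3.121, -0.001]
contact_force: [-0.2, -0.5, -0.5]
gripper_width: 0.0007
grip_force: 0.0
```

Run:
```python
from rig import status,get_image
import cv2,numpy as np
s=status.get_state();print(s["t"],s["position"],s["eef_rot"],s["qd"].round(3),s["contact_force"],s["gripper_width"])
d=get_image("wrist");cv2.imwrite("pics/w1.png",d["color"][:,:,::-1]);np.savez("w1.npz",pos=s["position"],rot=s["eef_rot"],**d)
print(d["hand_eye"].round(3).tolist(),d["intrinsics"].round(1).tolist())
```

```text
1.9333 [ 0.55440227 -0.0471201   0.22190973] [-3.47977599e-01 -3.12092424e+00 -9.16559431e-04] [ 0.018 -0.014  0.01  -0.002 -0.002 -0.002] [-0.19668826 -0.45117653 -0.53163077] 0.000652252992586387
[[-0.0, 0.966, 0.26, 0.077], [1.0, -0.0, 0.001, -0.001], [0.001, 0.26, -0.966, -0.162], [0.0, 0.0, 0.0, 1.0]] [[420.0, 0.0, 321.0], [0.0, 420.0, 241.3], [0.0, 0.0, 1.0]]
```

View pics/w1.png

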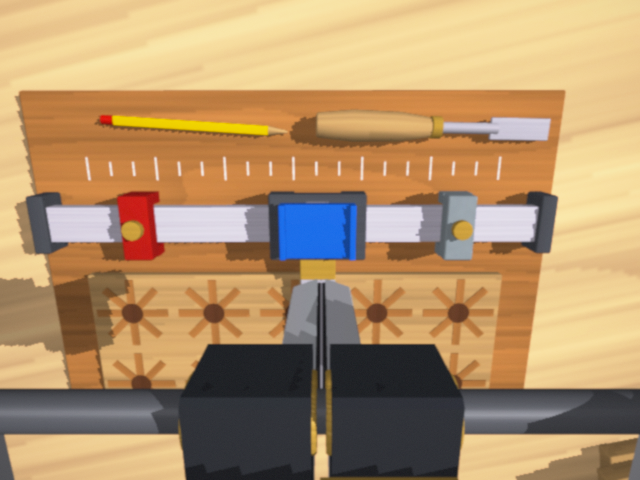

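The wrist view is well aligned with the rail (rail row about 223): the pad is centred near (318,231), the red stop with its brass screw is at (133,228) and the grey stop is at (460,228).

```bash
cat >> h.py <<'E'
from scipy.spatial.transform import Rotation as Ro
def wcam(w):
    T=np.eye(4);T[:3,:3]=Ro.from_rotvec(w["rot"]).as_matrix();T[:3,3]=w["pos"]
    return dict(intrinsics=w["intrinsics"],extrinsics=np.linalg.inv(T@w["hand_eye"]),color=w["color"])
E
python3 - <<'E'
from h import *
w=np.load("w1.npz");d=wcam(w);R=Ro.from_rotvec(w["rot"]).as_matrix()
f=lambda uv,z:((R.T@(plane(d,uv,z)-w["pos"]))*1000).round(1)
c,st,m=blob(d["color"],(100,150,60),(130,255,255),(260,180,380,270));print("pad",c,st,f(c,.063),plane(d,c,.063))
x,y,ww,h=st[:4];print("pad L/R",f((x,c[1]),.065),f((x+ww,c[1]),.065),"T/B",f((c[0],y),.063),f((c[0],y+h),.063))
c,st,m=blob(d["color"],(0,150,60),(8,255,255),(100,180,170,270));print("red",c,st)
x,y,ww,h=st[:4]
print("red left edge",f((x,225),.053),"T/B",f((c[0],y),.053),f((c[0],y+h),.053))
print("screw",f((132,231),.060),"grey screw",f((462.5,231),.06),"body L/R top edge",f((270,197),.049),f((366,197),.049))
print("rail dir",f((60,205),.036),f((520,205),.036), "feet", f((40,195),.04),f((546,195),.04))
E
```

```text
pad [316.80960037 230.52572347] [ 278  203   79   57 4354] [ -1.1  -4.2 158.9] [ 0.554308   -0.05137446  0.063     ]
pad L/R [ -0.6 -34.5 156.9] [ -0.6  27.1 156.9] T/B [ 20.8  -4.2 158.9] [-25.3  -4.3 158.9]
red [139.91340509 224.51810176] [ 117  192   48   69 2044]
red left edge [   1.1 -165.6  168.8] T/B [  27.8 -144.1  168.9] [ -29.4 -150.5  168.8]
screw [  -2.2 -150.8  161.8] grey screw [ -2.2 111.2 162. ] body L/R top edge [ 23.2 -41.9 172.9] [ 23.2  35.1 173. ]
rail dir [  14.4 -219.7  185.8] [ 14.4 165.7 186. ] feet [  23.4 -232.3  181.8] [ 23.4 184.1 182. ]
```

Call:
jog_arm:
  moves: [-0.002,-0.004,0.03,0,0,0,-1,-0.002,-0.004,0.06,0,0,0,-1,-0.002,-0.004,0.09,0,0,0,-1,-0.002,-0.004,0.115,0,0,0,-1,-0.002,-0.004,0.13,0,0,0,-1,-0.002,-0.004,0.134,0,0,0,-1,-0.002,-0.004,0.134,0,0,0,-1,-0.002,-0.004,0.134,0,0,0,-1]

```text
t: 2.65
position: [0.5566, -0.0515, 0.0895]
eef_rot: [0.346, 3.121, -0.0]
contact_force: [-0.5, 0.1, 0.6]
gripper_width: 0.0004
grip_force: 0.0
```

Run:
```python
from rig import status,get_image
import cv2,numpy as np
s=status.get_state();print(s["t"],s["position"],s["eef_rot"],s["contact_force"])
d=get_image("wrist");cv2.imwrite("pics/w2.png",d["color"][:,:,::-1]);np.savez("w2.npz",pos=s["position"],rot=s["eef_rot"],**d)
```

```text
2.65 [ 0.55657857 -0.05154804  0.08953842] [ 3.46406745e-01  3.12096224e+00 -4.00421862e-04] [-0.48816097  0.10867818  0.56964441]
```

View pics/w2.png

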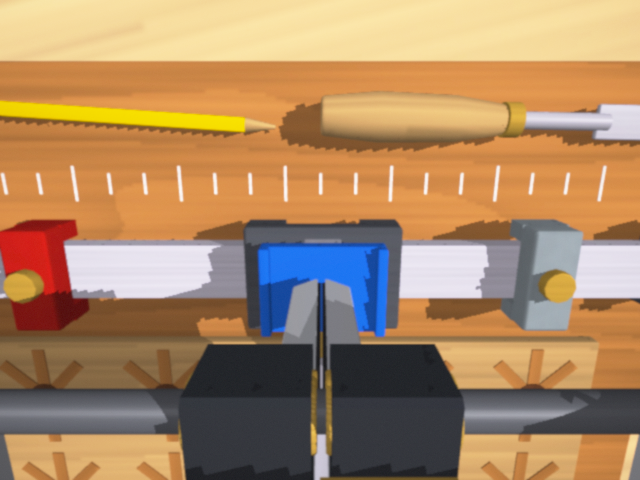

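The closed tips (322,285) sit between the ridges (264 and 383), about 9 mm above the pad. I'll press now.

Call:
jog_arm:
  moves: [0,0,0.005,0,0,0,-1,0,0,0.009,0,0,0,-1,0,0,0.011,0,0,0,-1,0,0,0.013,0,0,0,-1,0,0,0.014,0,0,0,-1,0,0,0.014,0,0,0,-1,0,0,0.014,0,0,0,-1]

```text
t: 3.28
position: [0.5573, -0.0525, 0.0771]
eef_rot: [0.348, 3.12, -0.0]
contact_force: [-4.1, 1.1, 13.5]
gripper_width: 0.0003
grip_force: 6.9
```

Call:
jog_arm:
  moves: [0,0,0.001,0,0,0,-1,0,0,0.002,0,0,0,-1,0,0,0.003,0,0,0,-1,0,0,0.003,0,0,0,-1,0,0,0.003,0,0,0,-1]

```text
t: 3.7
position: [0.5575, -0.0525, 0.075]
eef_rot: [0.348, 3.121, -0.0]
contact_force: [-7.3, 2.4, 19.3]
gripper_width: 0.0007
grip_force: 9.6
```

Call:
jog_arm:
  moves: [0,-0.002,0,0,0,0,-1,0,-0.005,0,0,0,0,-1,0,-0.01,0,0,0,0,-1,0,-0.016,0,0,0,0,-1,0,-0.022,0,0,0,0,-1,0,-0.028,0,0,0,0,-1,0,-0.034,0,0,0,0,-1,0,-0.04,0,0,0,0,-1,0,-0.046,0,0,0,0,-1,0,-0.05,0,0,0,0,-1,0,-0.05,0,0,0,0,-1,0,-0.05,0,0,0,0,-1]

```text
t: 4.7
position: [0.5463, -0.1022, 0.075]
eef_rot: [0.348, 3.121, -0.002]
contact_force: [-7.4, 1.4, 18.7]
gripper_width: 0.0006
grip_force: 9.5
```

Run:
```python
from rig import status,get_image
import cv2,numpy as np
s=status.get_state();print(s["t"],s["position"],s["eef_rot"],s["contact_force"])
d=get_image("wrist");cv2.imwrite("pics/w3.png",d["color"][:,:,::-1]);np.savez("w3.npz",pos=s["position"],rot=s["eef_rot"],**d)
```

```text
4.7 [ 0.54632332 -0.10215191  0.07501768] [ 3.48286027e-01  3.12064311e+00 -2.48718275e-03] [-7.4159195   1.43834371 18.68740881]
```

View pics/w3.png

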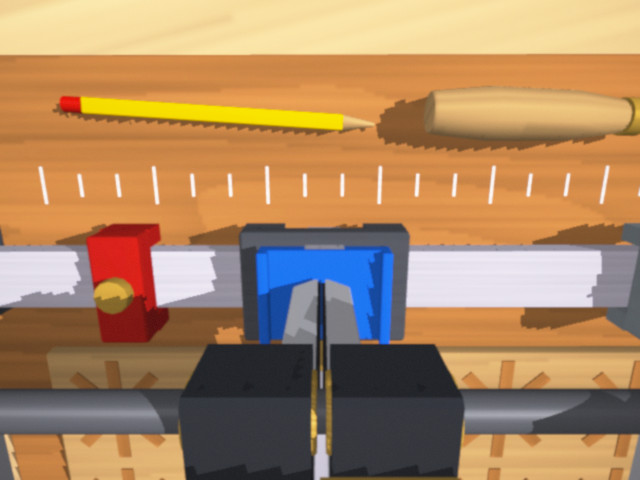

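The slider follows the tips: pad centre (323,295), with the red stop at (122,285) still about 45 mm away. I'll carry on, slowing near the stop.

Call:
jog_arm:
  moves: [0,-0.002,0,0,0,0,-1,0,-0.006,0,0,0,0,-1,0,-0.012,0,0,0,0,-1,0,-0.018,0,0,0,0,-1,0,-0.024,0,0,0,0,-1,0,-0.03,0,0,0,0,-1,0,-0.035,0,0,0,0,-1,0,-0.039,0,0,0,0,-1,0,-0.042,0,0,0,0,-1,0,-0.044,0,0,0,0,-1,0,-0.046,0,0,0,0,-1,0,-0.046,0,0,0,0,-1]

```text
t: 5.75
position: [0.5363, -0.1465, 0.075]
eef_rot: [0.349, 3.12, -0.0]
contact_force: [-6.0, 4.7, 18.3]
gripper_width: 0.0005
grip_force: 9.5
```

Call:
jog_arm:
  moves: [0,-0.001,0,0,0,0,-1,0,-0.002,0,0,0,0,-1,0,-0.003,0,0,0,0,-1,0,-0.003,0,0,0,0,-1,0,-0.003,0,0,0,0,-1]

```text
t: 6.17
position: [0.5362, -0.1469, 0.075]
eef_rot: [0.35, 3.12, 0.007]
contact_force: [-3.9, 11.5, 21.4]
gripper_width: 0.0004
grip_force: 10.2
```

Run:
```python
from rig import status,get_image
import cv2,numpy as np
s=status.get_state();print(s["t"],s["position"],s["eef_rot"],s["contact_force"])
d=get_image("wrist");cv2.imwrite("pics/w4.png",d["color"][:,:,::-1]);np.savez("w4.npz",pos=s["position"],rot=s["eef_rot"],**d)
```

```text
6.1667 [ 0.53617593 -0.14692665  0.07499149] [0.34961004 3.11959097 0.00705186] [-3.88073471 11.51165725 21.37073802]
```

View pics/w4.png

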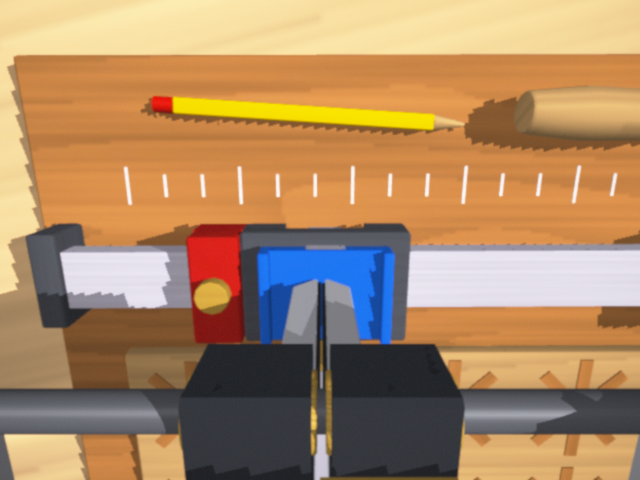

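The slider body is flush against the red stop at column 243, with motion stalled and 11 N of lateral force. I'll ease the side push and lift straight up.

Call:
jog_arm:
  moves: [0,0.002,0,0,0,0,-1,0,0.002,-0.003,0,0,0,-1,0,0.002,-0.006,0,0,0,-1,0,0.002,-0.01,0,0,0,-1,0,0.003,-0.02,0,0,0,-1,0,0.003,-0.04,0,0,0,-1,0,0.003,-0.07,0,0,0,-1,0,0.003,-0.1,0,0,0,-1,0,0.003,-0.12,0,0,0,-1,0,0.003,-0.12,0,0,0,-1,0,0.003,-0.12,0,0,0,-1]

```text
t: 7.13
position: [0.5355, -0.1461, 0.1926]
eef_rot: [0.348, 3.12, -0.002]
contact_force: [-0.2, 0.7, -0.3]
gripper_width: 0.0002
grip_force: 0.0
```

Run:
```python
from rig import status,get_image
import cv2,numpy as np
s=status.get_state();print(s["t"],s["position"],s["eef_rot"],s["contact_force"])
d=get_image("wrist");cv2.imwrite("pics/w5.png",d["color"][:,:,::-1])
```

```text
7.1333 [ 0.53545975 -0.14614435  0.19259077] [ 3.48376439e-01  3.11984562e+00 -1.51179945e-03] [-0.24759543  0.74334928 -0.30903514]
```

View pics/w5.png

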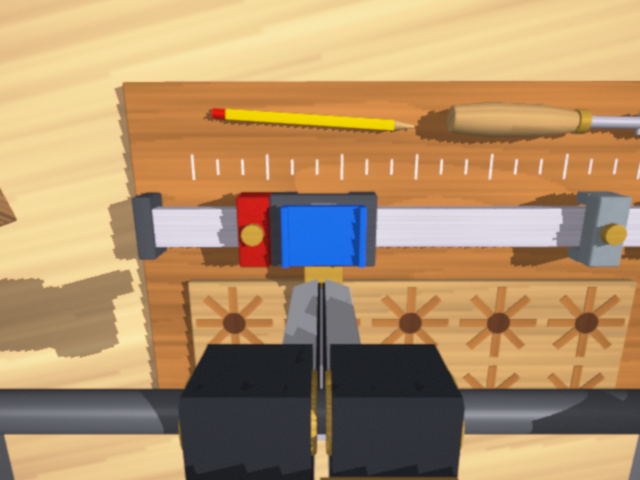

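The slider is flush with the red stop (contact at column 271), the pad is up, the tool is clear, and the pencil and gouge have not moved.

```bash
python3 -c "
from rig import ctrl
print(ctrl.finish_job())"
```

```text
the job is handed in; nothing more can be done
None
```

The slider rests against the red stop with its pad released and the arm clear of everything; I handed the job in at about 7 s, and the hand-in call returned no verdict.

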